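# Reset the grind on a coffee grinder with a locked adjuster

### The arm

A 7-joint arm with a two-finger parallel gripper is mounted at the origin on a cart in front of the work surface, level with it; the furniture and walls round the work are solid. World frame = base frame: x ahead of the robot, y to its left, z up, the work surface at z = 0. Lengths are in m, angles in rad, forces in N, time in s.
With the tool pointing down it reaches from about 0.4 to 0.85 m from the base axis. Payload 4.4 kg.
Tool frame: the origin (TCP) lies midway between the tips of the shut fingers; the grasp point (between the pads) lies 19 mm behind it; z points along the fingers, y is the line along which they close (so a half turn about z gives the same grasp; the last joint's range is limited). The gripper opens to 94 mm and grips with 3 to 60 N. Pads are 16 mm wide; open, the fingers measure 119 mm over their backs; the gripper's body (75 mm by 177 mm) begins 78 mm behind the grasp point.
Start: joints at [-1.301, 0.628, 0.038, 1.517, -0.027, 0.996, -0.02], TCP at [0.214, 0.614, 0.172] pointing down, gripper open.
Joint ranges: [-3.06, 3.06], [-0.37, 2.12], [-1.25, 1.32], [0.18, 2.47], [-1.1, 4.24], [0.23, 1.98], [-2.94, 2.94]. Speed limits (rad/s): [2.57, 2.57, 3.14, 3.14, 3.14, 3.14, 3.14].

### API

Orientations are given as a unit quaternion [w, x, y, z].
In Python, from rig import env gives the robot as it stands.
- The arm moves only by the tool arm_command, never from a script. Its arguments are lists of equal length, an entry for each row: "dp": the shift along the tool's x, y, z in mm, a list of three; "delta_rot": the turn, a rotation vector about the tool's x, y, z in rad, a list of three. A call has 1 to 12 rows; each row shifts and turns the commanded pose from where the row before left it, along the tool's axes as they then stand; what a row does not reach is not made up. A row lasts 1/8 s, in which the tool goes at most 62.5 mm and 10.7 degrees, less where a joint would pass 70% of its speed; a pose out of reach is approached as far as the arm can. A call with a gripper value outside its range is refused whole. "hand" is the opening, from 0 (shut) to 1 (fully open), set as the call begins (left out, the last holds). The fingers move at their own pace and stop on an object; the grip force is fixed at half the most. Time passes only in rows, so rows that do not move let the fingers close. It gives the time, the measured TCP pose, the force, the opening and the grip force at its end, in the units of the state.
- env.get_obs(): the state, without advancing time (a new reading comes with each control period).
- env.capture(name): name is "scene" or "side" or "wrist"; returns the picture (420x560x3 uint8, red, green, blue); there is no depth.
- env.get_calibration(name): a dict with "fx", "fy", "cx", "cy" (pixels), "xyz" and "rotation" of the camera in the world. Camera axes: x right, y up, looking along -z (the intrinsics and any distortion apply to the point x, -y, -z); pixel columns grow to the right and rows downward; lengths in m; the calibration is good to about 2 mm. A picture is of the moment at which its call begins: read the wrist's pose just before it. get_calibration takes no time and is no camera call; for the wrist camera it gives the pose at the moment of the call.
- env.close_job(): hands the job in; it is judged then, once.
The state is a dict: "t": time; "joints": joint angles; "qd": joint speeds; "joint_torque": joint torques, N m; "eef_pos": TCP position; "orientation": TCP orientation; "wrist_force": force on the tool from outside, world axes, zero at the start; "ft_torque": the same for the moment, N m; "opening": finger opening in m; "gripper_force": force on a finger pad.
Only numpy, scipy, OpenCV 4.12 (cv2) and the standard library are available. Lean on these libraries where they do the work, as an engineer would, in place of code of your own. Each camera call takes 0.05 s, during which the arm holds its last target. There are 200 camera calls.

### The job

The coffee grinder's hopper is off so that its grind can be reset. Loosen the lock ring by its red handle until it no longer grips, turn the black adjuster knob until its white pointer stands over the red tab, then tighten the lock ring again, firmly but without forcing it. Leave the pointer on the tab, let go, and do not move the hopper cup, salt shaker or spice jar standing around.

Things in the scene. Friction and masses are not known exactly. Their poses are not given: they have to be found in the camera images.
- axis_top (a point): Point on the upright turning axis of the grinder, at the upper face of its lock ring, 86 mm above the worktop. The grinder is a dark round body fixed to the worktop, 148 mm across its foot and 70 mm high; the lock ring and the adjuster both turn about this axis.
- ring_handle (a point): Centre (half-way up) of the lock ring's handle: an upright red post, 14 mm across, 84 to 124 mm above the worktop, 90 mm from the axis on a flat arm of the ring; pinch it or push it sideways. Turned counter-clockwise seen from above the ring loosens, clockwise it tightens; it stays where it is left. It starts tight: it takes 3 to 9 N at the handle to break loose.
- lock_ring: The lock ring: aluminium, 92 mm across, 74 to 87 mm above the worktop, origin on the axis at worktop height. 0.35 to 0.45 rad of loosening frees it; a stop lies 0.6 rad from the start. Free, it drags about 1 N at the handle. Once it bites, the push at the handle rises about 0.3 N per mm; 7 N gives the right clamp (9 N of clamp per N of push beyond 0.7 N), 15 N is too much.
- clamp_washer: Keyed washer inside (not visible) that the lock ring presses on the adjuster; it does not turn, so tightening does not drag the adjuster along. Its force on the adjuster is the clamp force: about 55 N is right, over 140 N damages the thread. After a change of setting the ring bites well clockwise of where it first stood; hidden play differs too, so feel for it.
- adjuster: The adjuster: black knob with a bar grip 38 mm long, 14 mm wide, 98 to 133 mm above the worktop, on the axis; a black disc 56 mm across lies under it at 93 to 99 mm. Origin on the axis at worktop height; its own x axis lies along the bar, and the pointer points along its -x. Locked, it does not turn; with the ring loose it turns with about 0.06 N m, and stays where it is left.
- knob_grip (a point): Centre of the bar grip of the adjuster knob, on the axis, 118 mm above the worktop; grip it across the bar (14 mm).
- pointer_tip (a point): Outer end of the adjuster's white pointer, 58 mm from the axis, 96 mm above the worktop. It starts 0.3 to 1.4 rad counter-clockwise (seen from above) of the red tab.
- marker_tip (a point): Point straight above the red tab that marks the wanted setting, 58 mm from the axis, 96 mm above the worktop: the place for the end of the pointer. The tab (6 x 5 mm, top at 90 mm) stands fixed on the grinder's shoulder and the pointer passes just above it.
- hopper: Clear hopper cup with a black rim, 80 mm across and 98 mm high, standing loose beside the grinder; origin at the centre of its underside. Bystander.
- salt: Salt shaker, glass with a grey cap, 44 mm across and 90 mm high; origin at the centre of its underside. Bystander.
- jar: Spice jar with a brownish yellow cap, 42 mm across and 96 mm high; origin at the centre of its underside. Bystander.

How it is judged:
By the outcome, as a careful person would: the job done as asked, in the order asked, and still so for the second after the job is handed in, with the robot touching nothing.
It also fails if it takes over 69 s, if anything falls off the work surface, if the arm or the gripper's body presses on something with over 40 N, if the wrist force passes 120 N, or if a joint passes its speed limit or range.

## Working session

There is one attempt and no reset: what is moved stays moved. The work goes in short steps, Python scripts to look and compute and a tool call to move; the robot and the scene stay as the last step left them, time stands still between calls to the robot, and variables do not carry over. Pictures are saved under pics/ and viewed, at most 10 in all, crops included, and the job is handed in when it is done.

Besides the shell and the picture viewer there is one more tool, called after "Emit:" in YAML: its name, and indented under it one key for each argument. arm_command: Moves the arm, as the interface text tells. Its arguments: {"type":"object","properties":{"dp":{"type":"array","items":{"type":"array","items":{"type":"number"}}},"delta_rot":{"type":"array","items":{"type":"array","items":{"type":"number"}}},"hand":{"type":"number"}},"required":["dp","delta_rot"]}

```bash
mkdir -p pics; ls
python3 - <<'E'
from rig import env
import cv2,numpy as np
for n in("scene","side"):
    im=env.capture(n); cv2.imwrite(f"pics/{n}0.png",im[...,::-1])
    print(n,env.get_calibration(n))
o=env.get_obs();print(o)
E
```

```text
pics
scene {'fx': 525.0237487986004, 'fy': 525.0237487986004, 'cx': 286.34384856151803, 'cy': 220.00650957676027, 'xyz': array([ 0.10318316, -0.63114532,  0.93920213]), 'rotation': array([ 0.89383289,  0.3875386 , -0.0947443 , -0.20469516])}
side {'fx': 495.23876890318354, 'fy': 495.23876890318354, 'cx': 283.8047672214086, 'cy': 217.2350251405457, 'xyz': array([ 0.32079109, -0.79229978,  0.63718824]), 'rotation': array([ 0.86252651,  0.49759123, -0.04740537, -0.07876367])}
{'t': 0.1, 'joints': array([-1.30079386,  0.62923362,  0.03846457,  1.51822624, -0.02700152,
        0.99633057, -0.01998679]), 'qd': array([ 0.00013904, -0.00198635,  0.00061476, -0.00222064, -0.00037297,
        0.00040241,  0.00077498]), 'joint_torque': array([ 2.65421892e-03, -5.50794375e+01,  1.14705250e+00, -1.87117803e+01,
       -5.21775568e-02,  1.92705682e-02,  7.90143213e-05]), 'eef_pos': array([0.21396223, 0.61309267, 0.17147283]), 'orientation': array([-1.27750026e-04,  1.67114736e-01,  9.85937097e-01, -8.29880306e-04]), 'wrist_force': array([0.05776132, 0.13161758, 0.47797574]), 'ft_torque': array([-0.01434453,  0.01898775, -0.00706412]), 'gripper_force': 0.0, 'opening': 0.09411045561088109}
```

View pics/scene0.png

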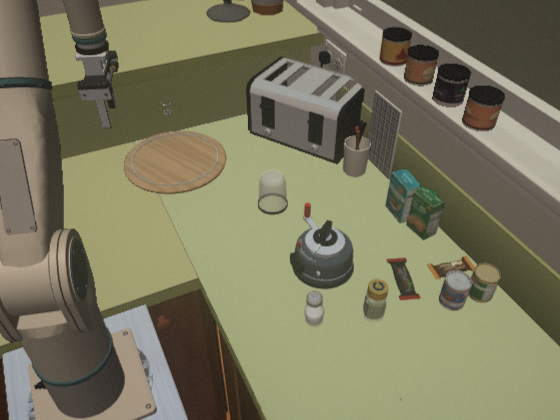

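View pics/side0.png

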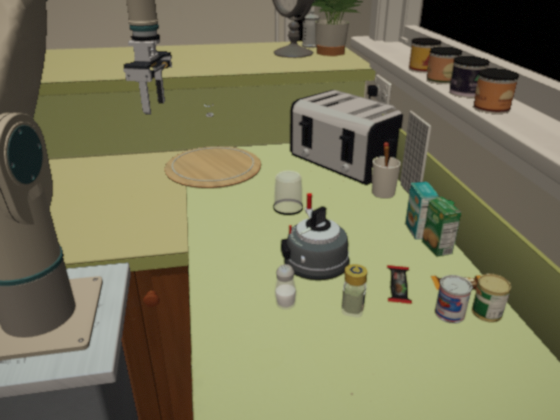

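The scene view shows the grinder at about (323,250), with the red handle at (307,210), hopper cup (272,190), salt (314,305) and jar (376,298). I'll enlarge both views.

Run:
```python
import cv2,numpy as np
a=cv2.imread("pics/scene0.png")[195:295,275:375]; b=cv2.imread("pics/side0.png")[185:285,265:365]
cv2.imwrite("pics/crop0.png",np.hstack([cv2.resize(x,(400,400),interpolation=cv2.INTER_CUBIC) for x in(a,b)]))
```

```text
(no output)
```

View pics/crop0.png

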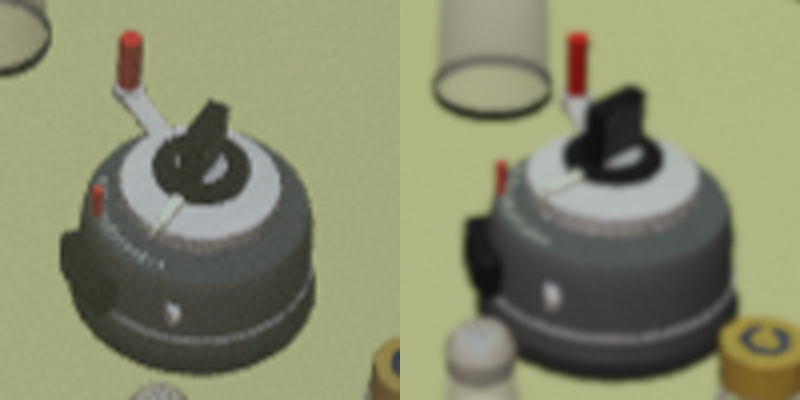

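The crops show the red handle to the upper left, the tab to the left at (97,190)/(501,163) in crop pixels, and the pointer tip at (153,235)/(547,193). The ring centre is at about (200,186)/(612,172).

```bash
cat > h.py <<'E'
import numpy as np
from scipy.spatial.transform import Rotation as R
from scipy.optimize import least_squares
def rot(q): return R.from_quat(np.r_[q[1:],q[0]])
def proj(c,p):
    q=rot(c["rotation"]).inv().apply(np.atleast_2d(p)-c["xyz"]); return np.c_[c["cx"]+c["fx"]*q[:,0]/-q[:,2], c["cy"]-c["fy"]*q[:,1]/-q[:,2]]
def onplane(c,uv,z):
    d=rot(c["rotation"]).apply([(uv[0]-c["cx"])/c["fx"],-(uv[1]-c["cy"])/c["fy"],-1]); return c["xyz"]+d*(z-c["xyz"][2])/d[2]
def model(p):
    x,y,h,t,m=p; f=lambda r,a,z:[x+r*np.cos(a),y+r*np.sin(a),z]
    return np.array([f(90,h,124),f(90,h,88),f(58,m,90),f(58,t,96),[x,y,87]])/1
def full(p): 
    x,y,h,t,m=p; f=lambda r,a,z:[x+r*np.cos(a),y+r*np.sin(a),z]
    return np.array([f(.09,h,.124),f(.09,h,.088),f(.058,m,.090),f(.058,t,.096),[x,y,.087]])
E
python3 - <<'E'
from h import *
from rig import env
S,D=env.get_calibration("scene"),env.get_calibration("side")
us=np.array([[130,36],[128,86],[97,188],[153,235],[200,186]])/4+[275,195]
ud=np.array([[577,36],[576,94],[501,163],[547,193],[612,172]])/4+[165,185]
print(ud)
p0=np.r_[onplane(S,us[4],.087)[:2],1.5,-2,2.9]
f=lambda p:np.r_[(proj(S,full(p))-us).ravel(),(proj(D,full(p))-ud).ravel()]
r=least_squares(f,p0,loss="soft_l1");print(r.x,f(r.x).round(1).reshape(2,5,2).tolist())
print(full(r.x).round(3))
for n,u,ud_,z in(("hop bottom",(272,203),(289,206),0),("salt top",(314,294),(285,270),.09),("jar top",(377,285),(355,270),.096)):print(n,onplane(S,u,z),onplane(D,ud_,z))
E
```

```text
[[309.25 194.  ]
 [309.   208.5 ]
 [290.25 225.75]
 [301.75 233.25]
 [318.   228.  ]]
[ 0.56132055  0.0860958   1.55923142 -2.52214254  2.8442574 ] [[[-0.3, 1.1], [-0.4, -0.1], [0.3, 0.6], [0.2, 0.6], [-0.5, -0.6]], [[0.4, -0.6], [0.2, -1.2], [1.1, -0.9], [-1.7, 1.2], [0.2, -0.3]]]
[[0.562 0.176 0.124]
 [0.562 0.176 0.088]
 [0.506 0.103 0.09 ]
 [0.514 0.052 0.096]
 [0.561 0.086 0.087]]
hop bottom [0.54970542 0.34755428 0.        ] [0.54946056 0.34802897 0.        ]
salt top [ 0.46499155 -0.04199064  0.09      ] [ 0.46215488 -0.0553944   0.09      ]
jar top [ 0.59234305 -0.08180361  0.096     ] [ 0.58773232 -0.08653389  0.096     ]
```

Emit:
arm_command:
  dp:
    - [-39,-25,-7]
    - [-39,-25,-7]
    - [-39,-25,-7]
    - [-39,-25,-7]
    - [-39,-25,-7]
    - [-39,-25,-7]
    - [-39,-25,-7]
    - [-39,-25,-7]
    - [-39,-25,-7]
    - [-39,-25,-7]
    - [-39,-25,-7]
    - [-39,-25,-7]
  delta_rot:
    - [0,0,0]
    - [0,0,0]
    - [0,0,0]
    - [0,0,0]
    - [0,0,0]
    - [0,0,0]
    - [0,0,0]
    - [0,0,0]
    - [0,0,0]
    - [0,0,0]
    - [0,0,0]
    - [0,0,0]
  hand: 0.38

```text
t: 1.6
eef_pos: [0.5577, 0.1749, 0.2562]
orientation: [-0.0, 0.167, 0.986, -0.0]
wrist_force: [-0.4, 0.3, -0.5]
opening: 0.0359
gripper_force: 0.0
```

Emit:
arm_command:
  dp:
    - [0,0,0]
    - [0,0,0]
    - [0,0,0]
    - [0,0,0]
    - [0,0,0]
    - [0,0,0]
    - [0,0,0]
    - [0,0,0]
    - [0,0,0]
  delta_rot:
    - [0,0,0.18]
    - [0,0,0.18]
    - [0,0,0.18]
    - [0,0,0.18]
    - [0,0,0.18]
    - [0,0,0.18]
    - [0,0,0.155]
    - [0,0,0]
    - [0,0,0]

```text
t: 2.72
eef_pos: [0.5569, 0.1763, 0.256]
orientation: [-0.0, 0.706, 0.708, -0.0]
wrist_force: [0.7, 0.4, -0.0]
opening: 0.0357
gripper_force: 0.0
```

```bash
cat >> h.py <<'E'
def go(o,tgt,yaw=None):
    """print tool-frame dp (mm) to tgt, and tool-z turn to bring tool y to world angle yaw"""
    q=rot(o["orientation"]); yv=q.apply([0,1,0]); a=np.arctan2(yv[1],yv[0])
    print("t",round(o["t"],2),"pos",o["eef_pos"].round(4),"yaw_y",a.round(4),"tilt",q.apply([0,0,1]).round(4),"F",o["wrist_force"].round(2),"open",round(o["opening"],4))
    if tgt is not None: print("dp mm",(q.inv().apply(np.array(tgt)-o["eef_pos"])*1000).round(1), "rotz",None if yaw is None else round(a-yaw,3))
E
python3 - <<'E'
from h import *
from rig import env
import cv2
o=env.get_obs(); go(o,(.562,.176,.15),0)
c=env.get_calibration("wrist");print(c)
cv2.imwrite("pics/w1.png",env.capture("wrist")[...,::-1])
p=full([ 0.56132055,0.0860958,1.55923142,-2.52214254,2.8442574]);print(proj(c,p).round())
E
```

```text
t 2.73 pos [0.5569 0.1763 0.256 ] yaw_y 0.0028 tilt [-6.e-04 -1.e-04 -1.e+00] F [ 0.7   0.37 -0.03] open 0.0357
dp mm [ -0.3   5.1 106. ] rotz 0.003
{'fx': 309.3707398268998, 'fy': 309.3707398268998, 'cx': 273.8184502363791, 'cy': 211.4214065615894, 'xyz': array([0.55770966, 0.250601  , 0.46863122]), 'rotation': array([ 9.91875788e-01, -1.27200239e-01, -3.43853840e-04,  1.54985920e-03])}
[[278. 198.]
 [277. 192.]
 [234. 247.]
 [240. 285.]
 [276. 259.]]
```

View pics/w1.png

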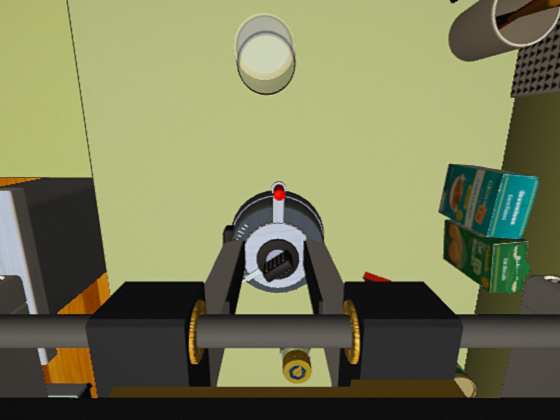

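The wrist view shows the handle top at (280,195) between the fingers' lanes, and the ring centre at about (276,257). This agrees with the fit to within 3 mm, so I'm descending around the post.

Emit:
arm_command:
  dp:
    - [1,6,20]
    - [0,0,30]
    - [0,0,30]
    - [0,0,30]
    - [0,0,30]
    - [0,0,21]
    - [0,0,0]
    - [0,0,0]
  delta_rot:
    - [0,0,0]
    - [0,0,0]
    - [0,0,0]
    - [0,0,0]
    - [0,0,0]
    - [0,0,0]
    - [0,0,0]
    - [0,0,0]

```text
t: 3.78
eef_pos: [0.5639, 0.1773, 0.0961]
orientation: [0.0, 0.707, 0.707, 0.001]
wrist_force: [-0.2, 0.4, 0.2]
opening: 0.0356
gripper_force: 0.0
```

Emit:
arm_command:
  dp:
    - [-0.1,-3.6,0]
    - [-0.1,-3.6,0]
    - [-0.1,-3.6,0]
    - [-0.1,-3.6,0]
    - [-0.1,-3.6,0]
    - [-0.1,-3.6,0]
  delta_rot:
    - [0,0,-0.04]
    - [0,0,-0.04]
    - [0,0,-0.04]
    - [0,0,-0.04]
    - [0,0,-0.04]
    - [0,0,-0.04]

```text
t: 4.53
eef_pos: [0.5415, 0.1744, 0.0953]
orientation: [-0.0, 0.616, 0.787, -0.0]
wrist_force: [0.5, 0.4, 1.2]
opening: 0.0359
gripper_force: 0.0
```

Emit:
arm_command:
  dp:
    - [-0.1,-3.6,0]
    - [-0.1,-3.6,0]
    - [-0.1,-3.6,0]
    - [-0.1,-3.6,0]
    - [-0.1,-3.6,0]
    - [-0.1,-3.6,0]
  delta_rot:
    - [0,0,-0.04]
    - [0,0,-0.04]
    - [0,0,-0.04]
    - [0,0,-0.04]
    - [0,0,-0.04]
    - [0,0,-0.04]

```text
t: 5.28
eef_pos: [0.5215, 0.1666, 0.0953]
orientation: [0.0, 0.518, 0.856, 0.0]
wrist_force: [-0.1, 0.5, 0.9]
opening: 0.0361
gripper_force: 0.0
```

Run:
```python
from h import *
from rig import env
import cv2
o=env.get_obs(); go(o,None); print(o["ft_torque"])
s=env.capture("scene")[170:290,260:380];d=env.capture("side")[160:280,250:370]
cv2.imwrite("pics/c2.png",cv2.resize(np.hstack([s,d]),(800,400),interpolation=cv2.INTER_CUBIC)[...,::-1])
```

```text
t 5.28 pos [0.5215 0.1666 0.0953] yaw_y 0.4826 tilt [ 1.e-04  1.e-04 -1.e+00] F [-0.1   0.46  0.87] open 0.0361
[-0.00301196 -0.00432984  0.04119114]
```

View pics/c2.png

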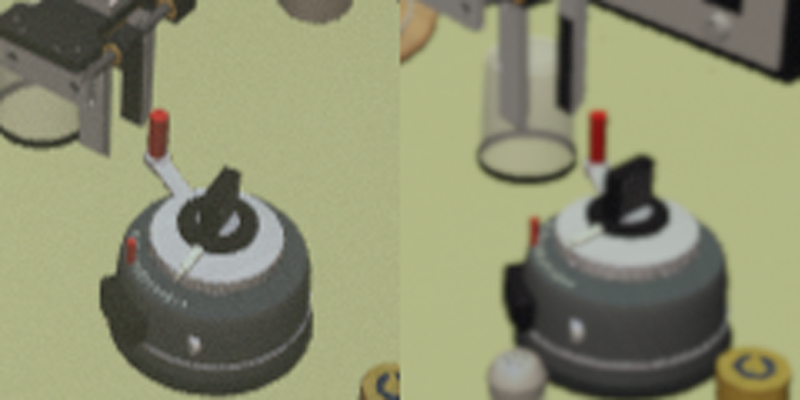

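Run:
```python
from h import *
from rig import env
o=env.get_obs();q=rot(o["orientation"]);p=o["eef_pos"]
tips=[p+q.apply([0,s*.018,0]) for s in(-1,1)]
for n in("scene","side","wrist"):
    c=env.get_calibration(n);print(n,proj(c,[p]+tips).round(1).tolist())
print(c)
p=full([ 0.56132055,0.0860958,1.55923142,-2.52214254,2.8442574])
for n in("scene","side"):
    c=env.get_calibration(n);print(n,proj(c,p).round(1).tolist())
```

```text
scene [[293.2, 221.7], [288.6, 225.9], [297.6, 217.5]]
side [[292.5, 208.1], [286.3, 210.5], [298.7, 205.7]]
wrist [[271.7, 235.8], [246.9, 235.8], [296.6, 235.8]]
{'fx': 309.3707398268998, 'fy': 309.3707398268998, 'cx': 273.8184502363791, 'cy': 211.4214065615894, 'xyz': array([0.48842279, 0.23244989, 0.30790485]), 'rotation': array([ 0.96329358, -0.12351527, -0.03039742,  0.23640104])}
scene [[307.2, 205.1], [306.6, 216.4], [299.6, 242.6], [313.5, 254.4], [324.5, 240.9]]
side [[309.7, 193.4], [309.2, 207.3], [291.3, 224.9], [300.1, 234.5], [318.2, 227.7]]
```

Run:
```python
from h import *
from rig import env
S,D=env.get_calibration("scene"),env.get_calibration("side")
def tri(a,b):
    r=least_squares(lambda p:np.r_[(proj(S,p)-a).ravel(),(proj(D,p)-b).ravel()],[.5,.2,.1]);return r.x.round(3),r.fun.round(1)
print(tri((290,215.6),(284.5,197.5)),tri((302,206.6),(300.4,192.4)))
print(proj(S,[[.214,.614,.172],[.22,.63,.172+0.01]]),proj(D,[[.214,.614,.172]]))
s=env.capture("scene");d=env.capture("side");w=env.capture("wrist")
import cv2
def mk(c,im,x0,y0,n,pts):
    k=400//n; im=cv2.resize(im[y0:y0+n,x0:x0+n],None,fx=k,fy=k,interpolation=cv2.INTER_CUBIC)
    for u,v in proj(c,pts): cv2.circle(im,(int((u+.5-x0)*k),int((v+.5-y0)*k)),3,(255,0,255),-1)
    return im
o=env.get_obs();q=rot(o["orientation"]);p=o["eef_pos"]
pts=[p+q.apply([0,y,z]) for y in(-.018,.018) for z in(0,-.02)]
W=env.get_calibration("wrist")
a=np.hstack([mk(S,s,250,150,100,pts),mk(W,w,174,136,200,pts)])
print(a.shape);cv2.imwrite("pics/c3.png",a[...,::-1])
```

```text
(array([0.501, 0.148, 0.135]), array([-0.8,  0.8,  0.9, -0.7])) (array([0.539, 0.163, 0.137]), array([-0.7,  0.7,  0.7, -0.5]))
[[112.15312601 129.06384974]
 [112.27872168 122.23066651]] [[156.16569348 118.97351504]]
(400, 800, 3)
```

View pics/c3.png

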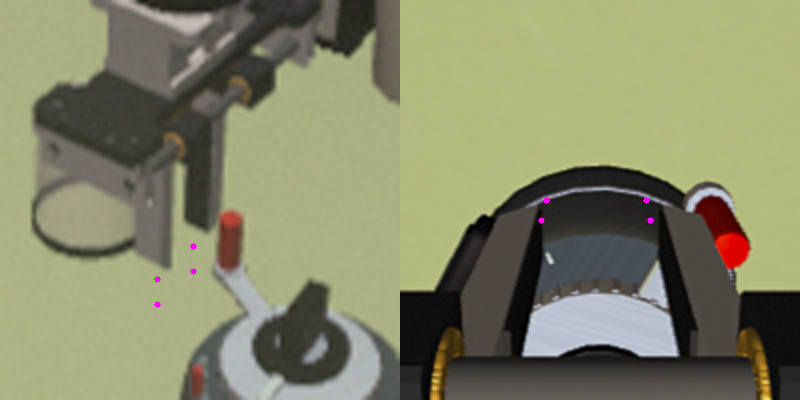

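The fingertips are really about 40 mm above the reported TCP: triangulated tip height is 0.136, against 0.095 reported, and all three views agree. They passed over the post and nothing moved. I'll swing back and go lower.

Emit:
arm_command:
  dp:
    - [-0.2,7.2,0]
    - [-0.2,7.2,0]
    - [-0.2,7.2,0]
    - [-0.2,7.2,0]
    - [-0.2,7.2,0]
    - [-0.2,7.2,0]
    - [0,0,0]
    - [0,0,0]
  delta_rot:
    - [0,0,0.08]
    - [0,0,0.08]
    - [0,0,0.08]
    - [0,0,0.08]
    - [0,0,0.08]
    - [0,0,0.08]
    - [0,0,0]
    - [0,0,0]

```text
t: 6.52
eef_pos: [0.5627, 0.1775, 0.0951]
orientation: [-0.0, 0.707, 0.708, -0.0]
wrist_force: [0.2, 0.2, 0.9]
opening: 0.0354
gripper_force: 0.0
```

Run:
```python
from h import *
from rig import env
import cv2
o=env.get_obs(); go(o,(.5635,.178,.052),0)
W=env.get_calibration("wrist");w=env.capture("wrist")
x0,y0,n=200,120,160
im=cv2.resize(w[y0:y0+n,x0:x0+n],None,fx=3,fy=3,interpolation=cv2.INTER_CUBIC)
q=rot(o["orientation"]);p=o["eef_pos"]
pts=[p+q.apply([0,y,-.04]) for y in(-.018,.018)]+[[.5635,.178,.124]]
for u,v in proj(W,pts): cv2.circle(im,(int((u+.5-x0)*3),int((v+.5-y0)*3)),3,(255,0,255),-1)
cv2.imwrite("pics/c4.png",im[...,::-1])
```

```text
t 6.53 pos [0.5627 0.1775 0.0951] yaw_y 0.0014 tilt [-6.e-04 -1.e-04 -1.e+00] F [0.16 0.16 0.86] open 0.0354
dp mm [ 0.5  0.8 43.1] rotz 0.001
```

View pics/c4.png

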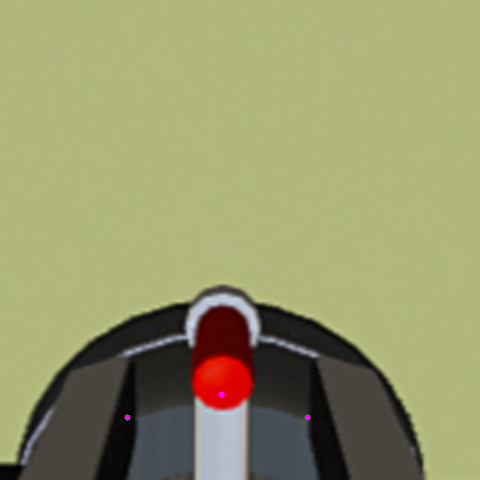

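The post top, at crop (222,382), sits centred between the finger tips at x=134 and 316. Going down.

Emit:
arm_command:
  dp:
    - [2,0,8]
    - [0,0,8]
    - [0,0,8]
    - [0,0,8]
    - [0,0,0]
  delta_rot:
    - [0,0,0]
    - [0,0,0]
    - [0,0,0]
    - [0,0,0]
    - [0,0,0]

```text
t: 7.2
eef_pos: [0.5625, 0.1792, 0.0624]
orientation: [-0.0, 0.707, 0.707, -0.001]
wrist_force: [0.2, -0.2, -0.5]
opening: 0.0358
gripper_force: 0.0
```

Emit:
arm_command:
  dp:
    - [0,-3.6,3]
    - [0,-3.6,3]
    - [-0.1,-3.6,0]
    - [-0.1,-3.6,0]
  delta_rot:
    - [0,0,-0.04]
    - [0,0,-0.04]
    - [0,0,-0.04]
    - [0,0,-0.04]

```text
t: 7.7
eef_pos: [0.5516, 0.1782, 0.0577]
orientation: [0.002, 0.647, 0.762, 0.002]
wrist_force: [8.5, -0.4, -6.7]
opening: 0.0358
gripper_force: 4.3
```

Emit:
arm_command:
  dp:
    - [-0.1,-3.6,0]
    - [-0.1,-3.6,0]
    - [-0.1,-3.6,0]
  delta_rot:
    - [0,0,-0.04]
    - [0,0,-0.04]
    - [0,0,-0.04]

```text
t: 8.07
eef_pos: [0.5428, 0.1766, 0.0583]
orientation: [0.003, 0.601, 0.8, 0.003]
wrist_force: [8.3, 1.1, -3.1]
opening: 0.0357
gripper_force: 3.3
```

Emit:
arm_command:
  dp:
    - [-0.1,-3.6,0]
    - [-0.1,-3.6,0]
    - [-0.1,-3.6,0]
  delta_rot:
    - [0,0,-0.04]
    - [0,0,-0.04]
    - [0,0,-0.04]

```text
t: 8.45
eef_pos: [0.5295, 0.1732, 0.0582]
orientation: [0.001, 0.551, 0.834, 0.002]
wrist_force: [2.7, 1.9, 2.4]
opening: 0.0359
gripper_force: 1.3
```

Emit:
arm_command:
  dp:
    - [-0.1,-3.6,0]
    - [-0.1,-3.6,0]
    - [-0.1,-3.6,0]
  delta_rot:
    - [0,0,-0.04]
    - [0,0,-0.04]
    - [0,0,-0.04]

```text
t: 8.82
eef_pos: [0.5175, 0.167, 0.057]
orientation: [-0.001, 0.5, 0.866, -0.001]
wrist_force: [1.1, 0.0, 0.5]
opening: 0.0353
gripper_force: 0.6
```

Emit:
arm_command:
  dp:
    - [-0.1,-3.6,0]
    - [-0.1,-3.6,0]
    - [-0.1,-3.6,0]
    - [0,0,0]
  delta_rot:
    - [0,0,-0.04]
    - [0,0,-0.04]
    - [0,0,-0.04]
    - [0,0,0]

```text
t: 9.32
eef_pos: [0.5089, 0.161, 0.0572]
orientation: [-0.0, 0.449, 0.894, -0.0]
wrist_force: [-0.5, -0.7, 0.2]
opening: 0.036
gripper_force: 0.1
```

Run:
```python
from h import *
from rig import env
import cv2
o=env.get_obs(); go(o,(.5615,.087,.16),-.95)
s=env.capture("scene")[170:290,260:380];d=env.capture("side")[160:280,250:370]
cv2.imwrite("pics/c5.png",cv2.resize(np.hstack([s,d]),(800,400),interpolation=cv2.INTER_CUBIC)[...,::-1])
```

```text
t 9.32 pos [0.5089 0.161  0.0572] yaw_y 0.6402 tilt [-1.e-03 -2.e-04 -1.e+00] F [-0.47 -0.71  0.24] open 0.036
dp mm [ -90.7   -2.1 -102.9] rotz 1.59
```

View pics/c5.png

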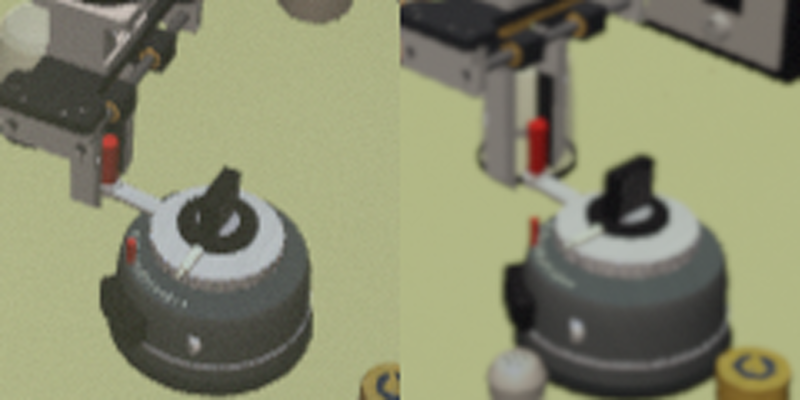

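The handle has swung about 0.51 rad, past 0.45, so the ring is free. The pointer hasn't moved. Lifting and going over the knob.

Emit:
arm_command:
  dp:
    - [0,0,-30]
    - [0,0,-30]
    - [-22.5,-0.5,-15]
    - [-22.5,-0.5,0]
    - [-22.5,-0.5,0]
    - [-23,-0.5,0]
    - [0,0,0]
  delta_rot:
    - [0,0,0]
    - [0,0,0]
    - [0,0,0]
    - [0,0,0]
    - [0,0,0]
    - [0,0,0]
    - [0,0,0]

```text
t: 10.3
eef_pos: [0.5622, 0.0855, 0.132]
orientation: [0.0, 0.45, 0.893, -0.001]
wrist_force: [-0.8, 0.2, 0.1]
opening: 0.0355
gripper_force: 0.0
```

Emit:
arm_command:
  dp:
    - [0,0,0]
    - [0,0,0]
    - [0,0,0]
    - [0,0,0]
    - [0,0,0]
    - [0,0,0]
    - [0,0,0]
    - [0,0,0]
    - [0,0,0]
    - [0,0,0]
  delta_rot:
    - [0,0,0.177]
    - [0,0,0.177]
    - [0,0,0.177]
    - [0,0,0.177]
    - [0,0,0.177]
    - [0,0,0.177]
    - [0,0,0.177]
    - [0,0,0.177]
    - [0,0,0.177]
    - [0,0,0]

```text
t: 11.55
eef_pos: [0.5608, 0.089, 0.1318]
orientation: [-0.0, 0.952, 0.306, -0.001]
wrist_force: [-0.1, 0.0, 0.1]
opening: 0.0358
gripper_force: 0.0
```

Run:
```python
from h import *
from rig import env
import cv2
o=env.get_obs(); go(o,(.5615,.087,.07),-.95)
W=env.get_calibration("wrist");w=env.capture("wrist")
A=np.array([.5615,.087,0])
P=lambda r,a,z:A+[r*np.cos(a),r*np.sin(a),z]
pts=[P(0,0,.133),P(0,0,.096),P(.058,3.761,.096),P(.058,2.844,.09),P(.09,2.07,.124)]
print(proj(W,pts).round().tolist())
x0,y0,n=160,130,250
im=cv2.resize(w[y0:y0+n,x0:x0+n],None,fx=2.4,fy=2.4,interpolation=cv2.INTER_CUBIC)
for u,v in proj(W,pts): cv2.circle(im,(int((u+.5-x0)*2.4),int((v+.5-y0)*2.4)),2,(255,0,255),-1)
cv2.imwrite("pics/c6.png",im[...,::-1])
```

```text
t 11.55 pos [0.5608 0.089  0.1318] yaw_y -0.9498 tilt [-1.6e-03  1.0e-04 -1.0e+00] F [-0.07  0.03  0.07] open 0.0358
dp mm [-0.6  2.1 61.8] rotz 0.0
[[277.0, 238.0], [277.0, 224.0], [276.0, 286.0], [224.0, 260.0], [157.0, 220.0]]
```

View pics/c6.png

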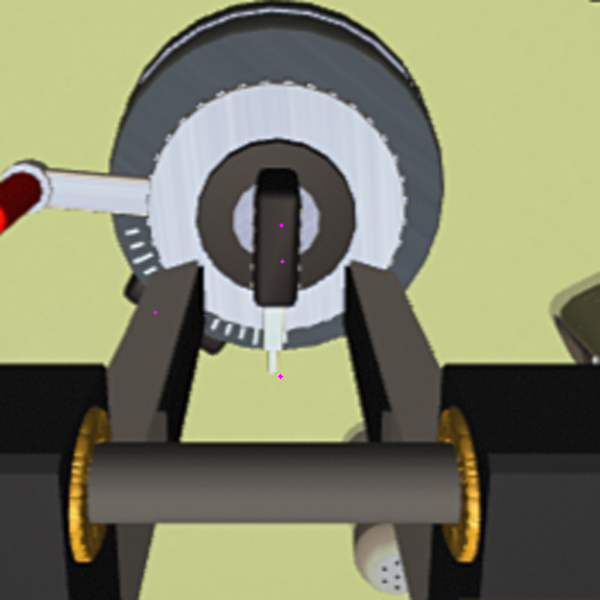

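The pointer tip is at crop (272,370) and the bar runs vertically at x≈277, midway between the fingers. Descend and grip.

Emit:
arm_command:
  dp:
    - [2,1,15]
    - [0,0,15]
    - [0,0,15]
    - [0,0,10]
    - [0,0,7]
    - [0,0,0]
  delta_rot:
    - [0,0,0]
    - [0,0,0]
    - [0,0,0]
    - [0,0,0]
    - [0,0,0]
    - [0,0,0]

```text
t: 12.35
eef_pos: [0.5639, 0.0878, 0.0698]
orientation: [-0.0, 0.953, 0.304, -0.0]
wrist_force: [0.1, 0.4, 0.3]
opening: 0.0356
gripper_force: 0.0
```

Emit:
arm_command:
  dp:
    - [0,0,0]
    - [0,0,0]
    - [0,0,0]
    - [0,0,0]
    - [0,0,0]
  delta_rot:
    - [0,0,0]
    - [0,0,0]
    - [0,0,0]
    - [0,0,0]
    - [0,0,0]
  hand: 0.05

```text
t: 12.98
eef_pos: [0.5636, 0.0892, 0.0707]
orientation: [-0.001, 0.953, 0.304, -0.0]
wrist_force: [-2.1, 3.5, 5.7]
opening: 0.0138
gripper_force: 29.9
```

Emit:
arm_command:
  dp:
    - [0,-0.5,0]
    - [0,-0.5,0]
    - [0,0,0]
    - [0,0,0]
    - [0,0,0]
    - [0,0,0]
    - [0,0,0]
    - [0,0,0]
    - [0,0,0]
    - [0,0,0]
  delta_rot:
    - [0,0,0.11]
    - [0,0,0.11]
    - [0,0,0.11]
    - [0,0,0.11]
    - [0,0,0.11]
    - [0,0,0.11]
    - [0,0,0.11]
    - [0,0,0.11]
    - [0,0,0]
    - [0,0,0]

```text
t: 14.22
eef_pos: [0.5631, 0.0884, 0.0691]
orientation: [0.001, 0.992, -0.13, -0.0]
wrist_force: [2.7, -0.3, -16.7]
opening: 0.0138
gripper_force: 30.0
```

Run:
```python
from h import *
from rig import env
import cv2
o=env.get_obs(); go(o,None,0);print(o["ft_torque"])
s=env.capture("scene")[215:275,275:335];d=env.capture("side")[200:260,270:330]
cv2.imwrite("pics/c7.png",cv2.resize(np.hstack([s,d]),(800,400),interpolation=cv2.INTER_CUBIC)[...,::-1])
```

```text
t 14.22 pos [0.5631 0.0884 0.0691] yaw_y -1.8313 tilt [-0.001  -0.0014 -1.    ] F [  2.68  -0.32 -16.68] open 0.0138
[-0.24509702 -0.71483354 -0.02091513]
```

View pics/c7.png

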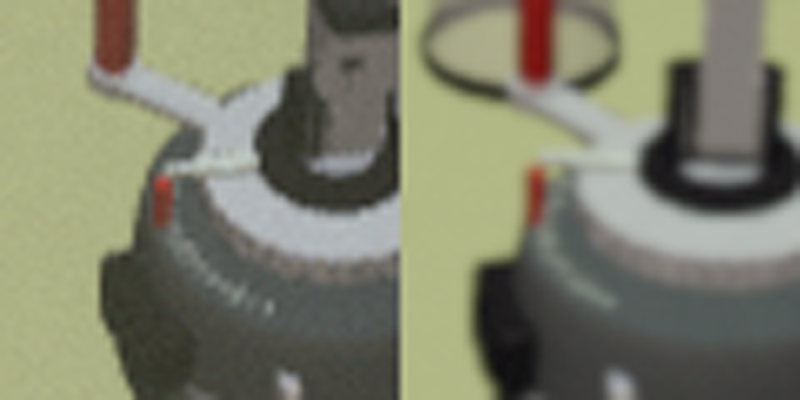

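The pointer tip is right by the tab: scene crop (163,168) over (161,182), side crop (540,160) over (537,172). I'll compare those with the projection.

Run:
```python
from h import *
from rig import env
A=np.array([.562,.0875,0]);P=lambda a,z,r=.058:A+[r*np.cos(a),r*np.sin(a),z]
for n,x0,y0,ox in(("scene",275,215,0),("side",270,200,400)):
    c=env.get_calibration(n)
    f=lambda p:((proj(c,p)[0]+.5-[x0,y0])*6.667+[ox,0]).round(1)
    for a in(2.80,2.84,2.88,2.92): print(n,a,"tip",f(P(a,.097)),"tabtop",f(P(a,.09)),"tabbot",f(P(a,.075)),"diff",f(P(a,.097))-f(P(a,.09)))
```

```text
scene 2.8 tip [166.5 164.4] tabtop [165.9 178.9] tabbot [164.7 209.6] diff [  0.6 -14.5]
scene 2.84 tip [167.5 169.2] tabtop [166.9 183.7] tabbot [165.7 214.4] diff [  0.6 -14.5]
scene 2.88 tip [168.8 174. ] tabtop [168.2 188.5] tabbot [167.  219.2] diff [  0.6 -14.5]
scene 2.92 tip [170.4 178.8] tabtop [169.8 193.3] tabbot [168.6 224. ] diff [  0.6 -14.5]
side 2.8 tip [548.  144.2] tabtop [547.7 162.9] tabbot [547.2 202.4] diff [  0.3 -18.7]
side 2.84 tip [547.1 147.9] tabtop [546.8 166.5] tabbot [546.3 206.1] diff [  0.3 -18.6]
side 2.88 tip [546.5 151.5] tabtop [546.2 170.2] tabbot [545.7 209.8] diff [  0.3 -18.7]
side 2.92 tip [546.2 155.2] tabtop [545.9 173.9] tabbot [545.4 213.6] diff [  0.3 -18.7]
```

I've used my pictures, so the fine check will be numeric. I'll let go, lift, and turn so the wrist camera looks down on the tab.

Emit:
arm_command:
  dp:
    - [0,0,0]
    - [0,0,0]
    - [0,0,0]
    - [0,0,-10]
    - [0,0,-20]
    - [0,0,-30]
    - [0,0,-30]
    - [0,0,0]
    - [0,0,0]
    - [0,0,0]
    - [0,0,0]
    - [0,0,0]
  delta_rot:
    - [0,0,0]
    - [0,0,0]
    - [0,0,0]
    - [0,0,0]
    - [0,0,0]
    - [0,0,0]
    - [0,0,-0.18]
    - [0,0,-0.18]
    - [0,0,-0.18]
    - [0,0,-0.18]
    - [0,0,-0.18]
    - [0,0,-0.18]
  hand: 0.38

```text
t: 15.82
eef_pos: [0.5641, 0.0883, 0.1619]
orientation: [0.0, 0.916, 0.4, 0.001]
wrist_force: [-0.4, 0.8, 0.9]
opening: 0.0355
gripper_force: 0.0
```

Emit:
arm_command:
  dp:
    - [0,0,0]
    - [0,0,0]
    - [0,0,0]
    - [0,0,0]
    - [0,0,0]
    - [0,0,0]
    - [0,0,0]
    - [0,0,0]
    - [0,0,0]
    - [0,0,0]
    - [0,0,0]
    - [0,0,0]
  delta_rot:
    - [0,0,-0.18]
    - [0,0,-0.18]
    - [0,0,-0.18]
    - [0,0,-0.18]
    - [0,0,-0.18]
    - [0,0,-0.18]
    - [0,0,-0.18]
    - [0,0,-0.18]
    - [0,0,-0.18]
    - [0,0,-0.18]
    - [0,0,-0.18]
    - [0,0,-0.08]

```text
t: 17.32
eef_pos: [0.5643, 0.0877, 0.1618]
orientation: [0.001, 0.13, 0.991, -0.001]
wrist_force: [-0.2, -0.1, -0.1]
opening: 0.0358
gripper_force: 0.0
```

Run:
```python
from h import *
from rig import env
import cv2
o=env.get_obs(); go(o,(.562,.088,.069),1.310)
c=env.get_calibration("wrist");w=env.capture("wrist").astype(int);np.save("w8.npy",w)
A=np.array([.562,.0875,0]);P=lambda a,z,r=.058:A+[r*np.cos(a),r*np.sin(a),z]
print("pred tip,tab",proj(c,[P(2.88,.097),P(2.84,.09),A+[0,0,.093]]).round(1).tolist())
r,g,b=w[...,0],w[...,1],w[...,2]
m=((r>110)&(g<.5*r)&(b<.5*r)).astype(np.uint8)
n,l,s,ce=cv2.connectedComponentsWithStats(m)
for i in range(1,n):
    if s[i,4]>5: print("red",s[i],ce[i])
u,v=proj(c,P(2.86,.095))[0].round().astype(int)
print(u,v)
for y in range(v-16,v+26): print(y," ".join("%3d,%3d"%tuple(w[y,x,:2]) for x in range(u-9,u+10)))
```

```text
t 17.32 pos [0.5643 0.0877 0.1618] yaw_y 1.3091 tilt [ 0.002  -0.0014 -1.    ] F [-0.21 -0.11 -0.08] open 0.0358
dp mm [ 2.5 -0.2 92.8] rotz -0.001
pred tip,tab [[271.4, 145.0], [274.1, 144.6], [271.6, 208.0]]
red [346 131  17  16 217] [353.98156682 138.17511521]
red [272 139   6   6  29] [274.4137931  141.27586207]
red [253 306   8   8  56] [256.625 309.5  ]
273 145
129  67, 62  66, 61  65, 60  65, 60  64, 60  61, 57  61, 57  60, 56  59, 55  59, 54  57, 52  57, 52  55, 51  55, 50  52, 48  44, 41  30, 27  18, 18  35, 35
130  64, 59  63, 57  61, 56  61, 56  60, 55  60, 55  58, 54  56, 52  56, 51  54, 49  54, 49  52, 49  52, 48  52, 47  49, 45  43, 39  31, 29  19, 18  15, 15
131  60, 55  60, 55  58, 53  57, 54  56, 51  56, 52  54, 50  53, 49  53, 49  51, 48  49, 46  49, 45  47, 43  46, 43  46, 42  41, 36  32, 29  23, 22  48, 49
132  56, 52  56, 51  54, 50  53, 49  53, 49  51, 47  51, 46  50, 45  48, 45  46, 42  47, 42  44, 41  44, 41  43, 38  41, 37  37, 34  27, 24  40, 40 113,117
133  53, 48  52, 48  50, 45  49, 45  48, 43  47, 43  46, 43  46, 42  44, 40  44, 40  42, 39  39, 36  38, 3
[... 5121 characters left out ...]
,219 203,219 205,220 206,222 210,219 175,178 178,184 190,198 193,201 195,202
167 195,203 197,204 199,206 197,204 196,202 193,200 178,183 194,206 205,220 204,220 204,219 205,219 206,222 211,220 177,180 180,185 191,198 190,197 191,199
168 193,200 195,202 198,205 199,205 199,206 195,202 177,181 194,205 205,221 204,219 204,219 204,219 206,221 209,219 175,180 180,186 192,200 192,198 189,197
169 196,203 194,202 193,200 195,203 198,206 198,205 179,184 195,206 205,220 203,219 203,218 204,219 206,221 208,218 175,179 180,185 193,201 193,201 192,199
170 201,208 198,205 194,202 193,201 195,203 197,205 180,185 196,207 206,220 205,219 205,219 205,220 207,222 207,218 179,184 183,189 193,200 192,200 192,200
```

The pointer centreline is at column 274.0 and the tab centre at 274.3, so they agree to about 0.3 mm. The knob is set. Next, work out the move to the handle.

Run:
```python
from h import *
from rig import env
o=env.get_obs();c=env.get_calibration("wrist")
h=onplane(c,(354,138),.122);a=onplane(c,(274.1,208),.093);print(h,a)
d=h[:2]-[.562,.0875];print(np.hypot(*d),np.arctan2(d[1],d[0]))
go(o,(.519,.168,.058),.5)
```

```text
[0.51649779 0.16757274 0.122     ] [0.56262039 0.08976308 0.093     ]
0.09209828831902583 2.0875512506790344
t 17.38 pos [0.5643 0.0876 0.1617] yaw_y 1.3107 tilt [ 0.0019 -0.0014 -1.    ] F [0.62 0.15 1.19] open 0.0355
dp mm [ 64.7  66.1 103.5] rotz 0.811
```

Emit:
arm_command:
  dp:
    - [16.5,16.5,0]
    - [16.5,16.5,0]
    - [16.5,16.5,0]
    - [16.5,16.5,0]
    - [0,0,5]
    - [0,0,5]
    - [0,0,5]
    - [0,0,5]
    - [0,0,5]
    - [0,0,0]
    - [0,0,0]
  delta_rot:
    - [0,0,0]
    - [0,0,0]
    - [0,0,0]
    - [0,0,0]
    - [0,0,0.163]
    - [0,0,0.163]
    - [0,0,0.163]
    - [0,0,0.163]
    - [0,0,0.163]
    - [0,0,0]
    - [0,0,0]

```text
t: 18.75
eef_pos: [0.5175, 0.1697, 0.136]
orientation: [0.0, 0.513, 0.859, 0.0]
wrist_force: [-0.8, -0.0, -0.7]
opening: 0.0353
gripper_force: 0.0
```

Run:
```python
from h import *
from rig import env
import cv2
o=env.get_obs();c=env.get_calibration("wrist")
go(o,(.518,.1685,.058),.5)
w=env.capture("wrist").astype(int)
r,g,b=w[...,0],w[...,1],w[...,2]
m=((r>110)&(g<.5*r)&(b<.5*r)).astype(np.uint8)
n,l,s,ce=cv2.connectedComponentsWithStats(m)
for i in range(1,n):
    if s[i,4]>30: print("red",s[i],ce[i],onplane(c,ce[i],.124).round(4))
m2=((r>200)&(g<.35*r)).astype(np.uint8);ys,xs=np.nonzero(m2);print(xs.mean(),ys.mean(),xs.min(),xs.max(),ys.min(),ys.max())
```

```text
t 18.75 pos [0.5175 0.1697 0.136 ] yaw_y 0.4941 tilt [ 1.e-03 -1.e-04 -1.e+00] F [-0.78 -0.   -0.67] open 0.0353
dp mm [-1.2 -0.2 78. ] rotz -0.006
red [  0 200  21  62 605] [  6.5553719  222.71404959] [0.3379 0.08   0.124 ]
red [262 225  18  16 219] [270.3652968  232.61643836] [0.5173 0.1677 0.124 ]
270.18285714285713 233.06857142857143 263 278 226 240
```

Emit:
arm_command:
  dp:
    - [-1,-1,20]
    - [0,0,20]
    - [0,0,20]
    - [0,0,12]
    - [0,0,6]
    - [0,0,0]
  delta_rot:
    - [0,0,0]
    - [0,0,0]
    - [0,0,0]
    - [0,0,0]
    - [0,0,0]
    - [0,0,0]

```text
t: 19.55
eef_pos: [0.5168, 0.1683, 0.0573]
orientation: [-0.0, 0.514, 0.858, -0.0]
wrist_force: [-0.5, 0.0, -0.5]
opening: 0.0354
gripper_force: 0.0
```

Emit:
arm_command:
  dp:
    - [-0.1,3.6,0]
    - [-0.1,3.6,0]
    - [-0.1,3.6,0]
    - [-0.1,3.6,0]
    - [-0.1,3.6,0]
    - [-0.1,3.6,0]
    - [-0.1,3.6,0]
    - [-0.1,3.6,0]
  delta_rot:
    - [0,0,0.04]
    - [0,0,0.04]
    - [0,0,0.04]
    - [0,0,0.04]
    - [0,0,0.04]
    - [0,0,0.04]
    - [0,0,0.04]
    - [0,0,0.04]

```text
t: 20.55
eef_pos: [0.5439, 0.1776, 0.0571]
orientation: [-0.0, 0.645, 0.764, -0.0]
wrist_force: [-1.5, 0.1, 0.3]
opening: 0.0358
gripper_force: 0.4
```

Emit:
arm_command:
  dp:
    - [-0.1,3.6,0]
    - [-0.1,3.6,0]
    - [-0.1,3.6,0]
    - [-0.1,3.6,0]
    - [-0.1,3.6,0]
    - [-0.1,3.6,0]
  delta_rot:
    - [0,0,0.04]
    - [0,0,0.04]
    - [0,0,0.04]
    - [0,0,0.04]
    - [0,0,0.04]
    - [0,0,0.04]

```text
t: 21.3
eef_pos: [0.5656, 0.1785, 0.0572]
orientation: [-0.0, 0.732, 0.682, 0.0]
wrist_force: [-0.0, 0.8, -0.5]
opening: 0.0359
gripper_force: 0.4
```

Emit:
arm_command:
  dp:
    - [-0.1,3.6,0]
    - [-0.1,3.6,0]
    - [-0.1,3.6,0]
    - [-0.1,3.6,0]
    - [-0.1,3.6,0]
  delta_rot:
    - [0,0,0.04]
    - [0,0,0.04]
    - [0,0,0.04]
    - [0,0,0.04]
    - [0,0,0.04]

```text
t: 21.92
eef_pos: [0.5834, 0.1753, 0.0573]
orientation: [-0.0, 0.796, 0.605, 0.0]
wrist_force: [-0.6, 0.9, -0.5]
opening: 0.0359
gripper_force: 0.4
```

Emit:
arm_command:
  dp:
    - [-0.1,3.6,0]
    - [-0.1,3.6,0]
    - [-0.1,3.6,0]
    - [0,0,0]
  delta_rot:
    - [0,0,0.04]
    - [0,0,0.04]
    - [0,0,0.04]
    - [0,0,0]

```text
t: 22.42
eef_pos: [0.5928, 0.1721, 0.0571]
orientation: [-0.0, 0.83, 0.557, -0.0]
wrist_force: [-2.6, 1.8, -0.0]
opening: 0.0357
gripper_force: 1.5
```

Emit:
arm_command:
  dp:
    - [-0.1,3.6,0]
    - [-0.1,3.6,0]
    - [0,0,0]
  delta_rot:
    - [0,0,0.04]
    - [0,0,0.04]
    - [0,0,0]

```text
t: 22.8
eef_pos: [0.5982, 0.1696, 0.0568]
orientation: [-0.001, 0.852, 0.523, -0.001]
wrist_force: [-4.7, 2.2, 0.3]
opening: 0.0356
gripper_force: 2.9
```

```bash
cat > ft.py <<'E'
from h import *
from rig import env
o=env.get_obs(); go(o,None); y=rot(o["orientation"]).apply([0,1,0]); d=o["eef_pos"]-[.562,.088,0]
print("push",-o["wrist_force"]@y,"ang",np.arctan2(d[1],d[0]),"r",np.hypot(d[0],d[1]),o["ft_torque"].round(3),o["gripper_force"])
E
python3 ft.py
```

```text
t 22.8 pos [0.5982 0.1696 0.0568] yaw_y -0.4691 tilt [-0.0033  0.0011 -1.    ] F [-4.69  2.24  0.34] open 0.0356
push 5.193702114246217 ang 1.1530695722818527 r 0.0893288948219799 [ 0.623  1.272 -0.005] 2.889942079782486
```

Emit:
arm_command:
  dp:
    - [-0.1,2.7,0]
    - [-0.1,2.7,0]
    - [0,0,0]
    - [0,0,0]
  delta_rot:
    - [0,0,0.03]
    - [0,0,0.03]
    - [0,0,0]
    - [0,0,0]

```text
t: 23.3
eef_pos: [0.6014, 0.1678, 0.0566]
orientation: [-0.002, 0.867, 0.498, -0.002]
wrist_force: [-6.9, 4.2, 2.3]
opening: 0.0363
gripper_force: 4.1
```

```bash
python3 ft.py
```

```text
t 23.3 pos [0.6014 0.1678 0.0566] yaw_y -0.5281 tilt [-0.006  0.002 -1.   ] F [-6.91  4.17  2.31] open 0.0363
push 8.084742895324581 ang 1.1121830568930244 r 0.08900715978003455 [0.864 1.75  0.027] 4.076891094446182
```

Emit:
arm_command:
  dp:
    - [0,0,0]
    - [0,0,0]
  delta_rot:
    - [0,0,0]
    - [0,0,0]

```text
t: 23.55
eef_pos: [0.6014, 0.1678, 0.0566]
orientation: [-0.002, 0.867, 0.498, -0.002]
wrist_force: [-6.5, 4.1, 1.6]
opening: 0.0359
gripper_force: 4.1
```

```bash
python3 ft.py
python3 - <<'E'
from rig import env
for i in range(3): env.capture("wrist"); o=env.get_obs(); print(o["wrist_force"].round(2),o["eef_pos"].round(4),round(o["gripper_force"],2),o["ft_torque"].round(2))
E
```

```text
t 23.55 pos [0.6014 0.1678 0.0566] yaw_y -0.5281 tilt [-0.0059  0.0021 -1.    ] F [-6.54  4.12  1.62] open 0.0359
push 7.7301386168890325 ang 1.1122320817315872 r 0.08902159057858718 [0.855 1.802 0.038] 4.068639725446701
[-6.71  3.71  0.58] [0.6014 0.1678 0.0566] 4.07 [0.86 1.78 0.  ]
[-6.8   3.56  0.52] [0.6014 0.1678 0.0566] 4.07 [0.84 1.71 0.01]
[-6.66  3.44  1.19] [0.6014 0.1678 0.0567] 4.07 [0.81 1.72 0.02]
```

Push is steady at about 7.5 N, so clamp is about 60 N. Back off and lift away.

Emit:
arm_command:
  dp:
    - [0,-4,0]
    - [0,-5,0]
    - [0,-3,0]
    - [0,0,0]
  delta_rot:
    - [0,0,0]
    - [0,0,0]
    - [0,0,0]
    - [0,0,0]

```text
t: 24.2
eef_pos: [0.5947, 0.172, 0.0575]
orientation: [0.0, 0.867, 0.498, 0.0]
wrist_force: [-0.6, -0.4, 0.2]
opening: 0.0359
gripper_force: 0.0
```

```bash
python3 ft.py
```

```text
t 24.2 pos [0.5947 0.172  0.0575] yaw_y -0.5282 tilt [ 1.1e-03 -1.0e-04 -1.0e+00] F [-0.62 -0.36  0.22] open 0.0359
push 0.3549156803726394 ang 1.1996592243852646 r 0.09011422926457362 [-0.064  0.132 -0.04 ] 0.0
```

Emit:
arm_command:
  dp:
    - [0,0,-20]
    - [0,0,-28]
    - [0,0,-28]
    - [0,0,-28]
    - [-22,4,0]
    - [-22,4,0]
    - [-22,4,0]
    - [-22,4,0]
  delta_rot:
    - [0,0,0]
    - [0,0,0]
    - [0,0,0]
    - [0,0,0]
    - [0,0,0]
    - [0,0,0]
    - [0,0,0]
    - [0,0,0]

```text
t: 25.2
eef_pos: [0.5624, 0.0858, 0.1606]
orientation: [-0.0, 0.867, 0.498, -0.001]
wrist_force: [0.1, 0.5, 0.6]
opening: 0.0357
gripper_force: 0.0
```

Emit:
arm_command:
  dp:
    - [0,0,0]
    - [0,0,0]
    - [0,0,0]
    - [0,0,0]
    - [0,0,0]
    - [0,0,0]
    - [0,0,0]
    - [0,0,0]
    - [0,0,0]
    - [0,0,0]
    - [0,0,0]
    - [0,0,0]
  delta_rot:
    - [0,0,-0.184]
    - [0,0,-0.184]
    - [0,0,-0.184]
    - [0,0,-0.184]
    - [0,0,-0.184]
    - [0,0,-0.184]
    - [0,0,-0.184]
    - [0,0,-0.184]
    - [0,0,-0.184]
    - [0,0,-0.184]
    - [0,0,0]
    - [0,0,0]

```text
t: 26.7
eef_pos: [0.5634, 0.0873, 0.1611]
orientation: [-0.0, 0.131, 0.991, -0.0]
wrist_force: [-0.5, -0.4, -0.4]
opening: 0.0356
gripper_force: 0.0
```

Run:
```python
from h import *
from rig import env
import cv2
o=env.get_obs(); go(o,(.5643,.0876,.1617),1.310)
c=env.get_calibration("wrist");w=env.capture("wrist").astype(int)
A=np.array([.562,.0875,0]);P=lambda a,z,r=.058:A+[r*np.cos(a),r*np.sin(a),z]
u,v=proj(c,P(2.86,.095))[0].round().astype(int);print(u,v)
for y in range(v-7,v+20): print(y,u-10," ".join("%3d,%3d"%tuple(w[y,x,:2]) for x in range(u-10,u+11)))
```

```text
t 26.7 pos [0.5634 0.0873 0.1611] yaw_y 1.3083 tilt [-4.e-04 -2.e-04 -1.e+00] F [-0.51 -0.4  -0.41] open 0.0356
dp mm [-0.8  0.5 -0.6] rotz -0.002
273 146
139 263  64, 62  64, 62  65, 63  66, 64  67, 66  69, 67  70, 68  70, 68  70, 70  69, 72  70, 73  70, 72  67, 71  66, 70  65, 68  66, 70  68, 70  69, 68  68, 66  67, 65  66, 65
140 263  71, 70  72, 70  73, 73  74, 75  74, 76  76, 79  77, 81  77, 82  74, 84  72, 83 108, 59 121, 31 119, 26 116, 27 113, 40  85, 73  71, 82  75, 83  76, 82  77, 81  74, 78
141 263  78, 84  77, 84  76, 83  76, 83  76, 84  76, 84  75, 83  76, 85  69, 84  79, 71 203, 41 245, 29 244, 31 245, 24 245, 20 154, 54  74, 80  73, 85  75, 84  76, 85  76, 84
142 263  75, 84  76, 84  75, 83  74, 82  75, 82  76, 84  76, 84  75, 85  69, 84  75, 71 200, 36 243, 34 243, 40 244, 32 243, 17 154, 51  69, 75  69, 81  72, 80  74, 82  74, 81
143 263  75, 83  75, 83  77, 86  86, 95  78, 86  75, 82  76, 83  75, 83  72, 87  87, 89 198, 49 239, 27 240, 31 241, 22 238, 17 155, 73  82, 93  73, 86  72, 80  73, 80  72, 79
144 263  74, 82  76, 83 103,112 144,156 114,123  77, 83  74, 81  
[... 3106 characters left out ...]
 263 198,206 196,205 198,206 200,208 200,207 200,208 198,206 193,200 183,186 196,209 203,219 202,217 202,217 201,216 203,217 199,212 166,173 179,186 194,201 196,204 200,208
163 263 197,204 195,203 195,203 196,204 197,205 198,206 198,205 193,200 182,186 196,208 202,219 203,218 202,217 202,216 204,219 201,212 166,173 178,185 192,199 194,202 198,206
164 263 195,203 194,201 195,202 195,203 196,204 199,206 197,206 193,200 182,186 196,207 204,220 204,219 203,218 203,219 204,220 203,214 166,173 178,185 192,199 194,202 197,206
165 263 195,201 195,202 194,201 196,203 197,205 198,206 197,205 194,201 183,187 196,208 205,221 204,219 205,219 205,220 207,222 203,214 168,174 178,185 192,199 193,200 197,205
```

The pointer (275.4) is still centred on the tab (275.4), and the arm is clear of everything.

```bash
python3 -c "
from rig import env
print(env.close_job())"
```

```text
the job is handed in; nothing more can be done
None
```

I handed the job in after about 27 s of the 69 s allowed: the ring was loosened about 0.51 rad, the pointer stands on the red tab to within about 0.3 mm, and the ring is re-tightened at about 7.5 N (roughly 60 N of clamp by your formula). The gripper was open and clear of everything, and I never went near the hopper cup, salt shaker or spice jar, but I did not re-check their positions in a final picture.

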